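Hold the hand magnifier level over the petri dish

TASK

The hand magnifier is locked in its sloping holder: slide the holder's jaw fully open by its post while the magnifier stays in place, then draw the magnifier out by its handle, up along the slope. Turn it so that its lens lies level and hold it still about 10 cm above the counter with the lens centred over the petri dish (not the smaller, shallow watch glass), and finish while still holding it there. Leave the dish and the other glassware where they stand.

Things in the scene. Friction and masses are not known exactly. Their poses are not given: they have to be found in the camera images.
- magnifier: hand magnifier, 90 g. Origin: lens centre; x along the handle to its free end, y across it in the lens plane, z the lens normal. Dark rim 60 mm across, 8 thick; neck 10 wide; black handle 16 wide (y), 10 thick (z), from x = 42 to 124 mm. At the start it leans at 45 degrees in the holder: lens low and nearer the robot, handle rising along holder +x and +z; y level
- magnifier_handle (a point): point in the middle of the magnifier's handle, to grip it across its 16 mm width: 75 mm from the lens centre along the handle, about 105 mm above the counter at the start; axes as the magnifier's
- holder: fixed aluminium holder, grey base 100 x 96 mm, origin on the counter under the seated lens centre; x level, the way its 45 degree slope rises; y along the jaw's travel; z up. The lens lies in a channel 66 wide, 12 deep, with lips over the rim's sides: it leaves only up the slope and is clear after 70 mm. Plate and jaw end 41 mm up the slope from the lens centre; free under the handle beyond
- seat (a point): point of the holder where the lens centre sits at the start, 52 mm above the counter; axes as the holder's
- jaw (a joint): steel jaw sliding across the holder's mouth, in m: 0 shut (covers one shoulder of the lens rim, so the magnifier cannot be drawn out), 0.032 fully open; starts at 0 to 0.006; slides level along the holder's +y with about 1.2 N of friction and stays where it is left
- jaw_post (a point): grip point on the jaw's upright black post: 12 mm thick shaft with a 16 mm head; the point is in the shaft just below the head, 12 mm under the post's top, 21 mm above the jaw plate, about 105 mm above the counter, 62 mm to the +y side of the magnifier when shut; moves with the jaw; axes as the holder's
- petri_dish: loose clear petri dish, round, 96 mm in diameter, 16 mm high, straight rim; origin at the centre of its underside
- watch_glass: loose clear watch glass, round and shallow, 72 mm in diameter, 8 mm high; origin at the centre of its underside; leave it alone
- beaker: loose glass beaker, 54 mm in diameter, 68 mm high; origin at the centre of its underside; leave it alone
- dropper_bottle: loose small amber dropper bottle, 37 mm in diameter, 101 mm high; origin at the centre of its underside; leave it alone
- flask: loose conical glass flask, 62 mm in diameter, 103 mm high; origin at the centre of its underside; leave it alone
Mind the look-alikes: they are no part of the job. Of the things shaped like the petri_dish, the clear one is meant.

How it is judged (in metres and radians):
On the way, in this order (a step that is already met when the one before it is completed fails the run):
1. the jaw is slid open with the magnifier still in its seat (value of joint jaw above 0.024 m and distance between magnifier and seat below 0.015 m), for 0.1 s.
2. the magnifier is drawn out of the holder and carried by the gripper (distance between magnifier and seat above 0.075 m and contact force between magnifier and holder below 0.1 N and contact force between magnifier and the fingers above 1 N and height (world z) of magnifier above 0.06 m), for 0.1 s.
At the end, for the whole second after the job is handed in: The gripper still holds the magnifier at rest, lens level within 12 degrees, its centre within 25 mm of the petri dish centre seen from above and 65 to 150 mm above the counter, touching neither holder nor dish; jaw open over 18 mm; both dishes within 20 mm of their starts (horizontal distance between magnifier and petri_dish below 0.025 m and height (world z) of magnifier between 0.065 and 0.15 m and (angle between magnifier's own z axis and vertical below 0.22 rad or angle between magnifier's own z axis and vertical above 2.92 rad) and contact force between magnifier and the fingers above 1 N and contact force between magnifier and holder below 0.1 N and contact force between magnifier and petri_dish below 0.1 N and linear speed of magnifier below 0.03 m/s and value of joint jaw above 0.018 m and distance of each of petri_dish, watch_glass from where it was at the start of the episode below 0.02 m); the arm keeps its last pose, push and grip.
It fails at once if a bystander (beaker, flask or dropper bottle) is pushed more than 30 mm or knocked over (distance of any of beaker, flask, dropper_bottle from where it was at the start of the episode above 0.03 m or angle between any of beaker, flask, dropper_bottle's own z axis and vertical above 0.6 rad).
It fails at once if the petri dish or the watch glass is pushed more than 30 mm (distance of any of petri_dish, watch_glass from where it was at the start of the episode above 0.03 m).
It also fails if it takes over 48 s, if anything falls off the work surface, if the arm or the gripper's body presses on something with over 40 N, if the wrist force passes 120 N, or if a joint passes its speed limit or range.

ROBOT

A 6-joint arm with a two-finger parallel gripper is mounted at the origin on a cart in front of the work surface, level with it; the furniture and walls round the work are solid. World frame = base frame: x ahead of the robot, y to its left, z up, the work surface at z = 0. Lengths are in mm, angles in rad, forces in N, time in s.
With the tool pointing down it reaches from about 400 to 925 mm from the base axis. Payload 12.5 kg.
Tool frame: the origin (TCP) lies at the centre of the arm's flange, where the gripper is bolted on; the fingertips stand 190 mm ahead of it and the grasp point (between the pads) lies env.grip_point_offset ahead of it (env.grip_point_offset is the distance from the TCP to the grasp point, in mm); z points along the fingers, x is the direction in which the jaws open and shut, and the axes are right-handed (so a half turn about z gives the same grasp; the last joint's range is limited). The gripper opens to 95 mm and grips with 3 to 60 N. Pads are 20 mm wide; open, the fingers measure 119 mm over their backs; the gripper's body (75 mm by 180 mm) begins 59 mm behind the grasp point.
Start: joints at [-1.44, 0.491, 1.559, -0, 1.092, -0.106], TCP at [146.641, -607.554, 404.761] pointing down, gripper open.
Joint ranges: [-3.1, 3.1], [-0.84, 2.19], [0.05, 2.79], [-1.13, 4.28], [0.06, 2.93], [-2.69, 2.69]. Speed limits (rad/s): [2.22, 2.22, 2.79, 3.14, 3.14, 3.14].

INTERFACE

Orientations are given as [roll, pitch, yaw] about the fixed x, y, z axes, in that order (R = Rz(yaw) Ry(pitch) Rx(roll)).
In Python, from cell import state, read_camera, camera_model, job_done, env gives the robot as it stands.
- The arm moves only by the tool arm_command, never from a script. Its argument "steps" is a list of rows, each a list of 6 numbers: the shift along the tool's x, y, z in cm, then the turn, a rotation vector about the tool's x, y, z in degrees. In form: [[dx, dy, dz, rx, ry, rz], ...]. A call has 1 to 12 rows; each row is the pose to reach, as a shift and turn from the pose commanded when the call began, along the tool's axes at that moment; what a row does not reach only later rows make up. A row lasts 1/12 s, in which the tool goes at most 41.7 mm and 7.16 degrees, less where a joint would pass 70% of its speed; a pose out of reach is approached as far as the arm can. A call with a gripper value outside its range is refused whole. "jaw" is the finger opening in cm, from 0 to 9.51, set as the call begins (left out, the last holds). The fingers move at their own pace and stop on an object; the grip force is fixed at half the most. Time passes only in rows, so rows that repeat a pose let the fingers close. It gives the time, the measured TCP pose, the force and the opening at its end, in the units of the state.
- state(): the state, without advancing time (a new reading comes with each control period).
- read_camera(name): name is "side" or "top" or "wrist"; returns the picture (400x640x3 uint8, red, green, blue); there is no depth.
- camera_model(name): a dict with "K" (3x3 intrinsics, pixels), "xyz" and "rotation" of the camera in the world. Camera axes: x right, y up, looking along -z (the intrinsics and any distortion apply to the point x, -y, -z); pixel columns grow to the right and rows downward; lengths in mm; the calibration is good to about 2 mm. A picture is of the moment at which its call begins: read the wrist's pose just before it. camera_model takes no time and is no camera call; for the wrist camera it gives the pose at the moment of the call.
- job_done(): hands the job in, once; it reports no verdict.
The state is a dict: "t": time; "joints": joint angles; "qvel": joint speeds; "tau": joint torques, N m; "eef_pos": TCP position; "tcp_rot": TCP orientation; "ft_force": force on the tool from outside, world axes, zero at the start; "moment": the same for the moment, N m; "opening": opening from 0.0 (shut) to 1.0 (fully open).
Only numpy, scipy, OpenCV 4.12 (cv2) and the standard library are available. Lean on these libraries where they do the work, as an engineer would, in place of code of your own. Each camera call takes 0.05 s, during which the arm holds its last target. There are 200 camera calls.

## Working session

There is one attempt and no reset: what is moved stays moved. The work goes in short steps, Python scripts to look and compute and a tool call to move; the robot and the scene stay as the last step left them, time stands still between calls to the robot, and variables do not carry over. Pictures are saved under pics/ and viewed, about 8 in all and at most 12, crops included, and the job is handed in when it is done.

Besides the shell and the picture viewer there is one more tool, called by a JSON object that holds its "api" and its "payload". arm_command: Moves the arm, as the interface text tells. Its arguments: {"type":"object","properties":{"steps":{"type":"array"},"jaw":{"type":"number"}},"required":["steps"]}

```bash
mkdir -p pics; ls; python3 - <<'E'
from cell import *
import cv2,numpy as np
print(state()); print(env.grip_point_offset)
for n in ("top","side","wrist"):
    m=camera_model(n); print(n,m)
    cv2.imwrite(f"pics/{n}0.png",read_camera(n)[:,:,::-1])
E
```

```text
pics
{'t': 0.0, 'joints': array([-1.43961877e+00,  4.91578666e-01,  1.55946560e+00, -2.96922990e-05,
        1.09173205e+00, -1.05636407e-01]), 'qvel': array([ 0.0011288 , -0.0005588 ,  0.00017149, -0.00097367,  0.00128031,
        0.00172138]), 'tau': array([-3.01744520e-03, -6.12648582e+01, -2.58181232e+01,  6.91743940e-02,
        4.81209497e-02, -1.00809514e-04]), 'eef_pos': array([ 146.62220336, -607.52023406,  404.14419477]), 'tcp_rot': array([-3.14149403e+00,  1.17984297e-03, -1.33396861e+00]), 'ft_force': array([-0.58232922,  0.22197466, -0.14824856]), 'moment': array([ 0.00786926, -0.02572498,  0.00651231]), 'opening': 0.9974981113551805}
171.3
top {'K': array([[460.97145831,   0.        , 329.39223005],
       [  0.        , 460.97145831, 192.60767035],
       [  0.        ,   0.        ,   1.        ]]), 'xyz': array([ 423.71602806,  -79.21953177, 1395.60998654]), 'rotation': array([ 0.09206465,  0.01752968, -1.56587503])}
side {'K': array([[487.40087353,   0.        , 319.580047  ],
       [  0.        , 487.40087353, 207.1328071 ],
       [  0.        ,   0.        ,   1.        ]]), 'xyz': array([  381.56709075, -1470.48948494,   627.96124979]), 'rotation': array([ 1.20521176,  0.02346385, -0.1432977 ])}
wrist {'K': array([[335.97661531,   0.        , 313.63239444],
       [  0.        , 335.97661531, 197.72519623],
       [  0.        ,   0.        ,   1.        ]]), 'xyz': array([ 213.17634073, -591.08176938,  384.62051863]), 'rotation': array([-0.24716758,  0.00197194, -1.33462543])}
```

View pics/top0.png

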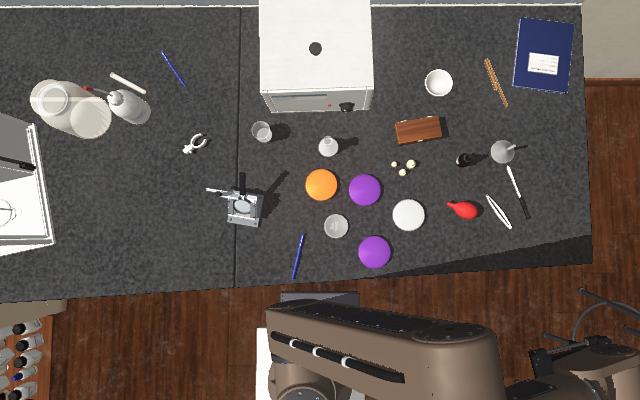

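View pics/side0.png

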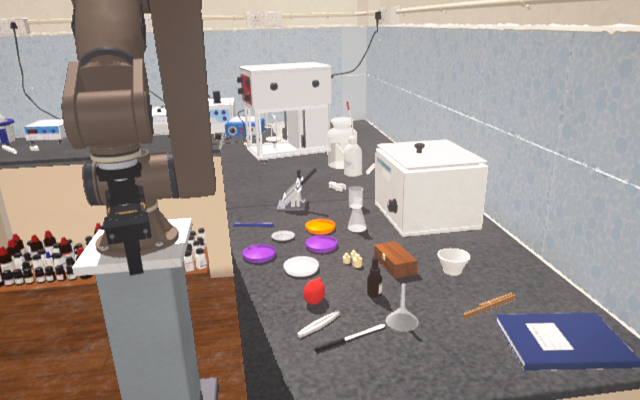

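```bash
cat > h.py <<'E'
from cell import *
import cv2,numpy as np
from scipy.spatial.transform import Rotation as R
def ray(m,uv):
    d=np.linalg.inv(m["K"])@[uv[0],uv[1],1]; return R.from_euler("xyz",m["rotation"]).apply([d[0],-d[1],-d[2]])
def plane(m,uv,z):
    d=ray(m,uv); return m["xyz"]+d*(z-m["xyz"][2])/d[2]
def proj(m,P):
    c=R.from_euler("xyz",m["rotation"]).inv().apply(np.atleast_2d(P)-m["xyz"]); p=(m["K"]@(c*[1,-1,-1]).T).T; return p[:,:2]/p[:,2:]
def two(m1,u1,m2,u2):
    d1,d2=ray(m1,u1),ray(m2,u2); s=np.linalg.lstsq(np.c_[d1,-d2],m2["xyz"]-m1["xyz"],rcond=None)[0]
    a,b=m1["xyz"]+s[0]*d1,m2["xyz"]+s[1]*d2; return (a+b)/2,np.linalg.norm(a-b)
E
python3 - <<'E'
from h import *
m=camera_model("top")
for n,uv,z in [("dish",(408,214.5),10),("wg",(336,226),5),("orange",(321,185),10),("purp",(364,190),10),("purp2",(374,252),10),("lens",(243,206),52),("handletip",(241,175),130),("post",(209,190),105),("beaker",(262,131),50),("flask",(328,147),50),("bottle",(465,159),80)]: print(n,plane(m,uv,z).round(0))
t=cv2.imread("pics/top0.png"); s=cv2.imread("pics/side0.png")
a=cv2.resize(t[160:240,190:290],None,fx=4,fy=4,interpolation=3); b=cv2.resize(t[180:260,320:420],None,fx=4,fy=4,interpolation=3)
c=cv2.resize(s[150:230,250:350],None,fx=4,fy=4,interpolation=3)
cv2.imwrite("pics/crop0.png",np.vstack([np.hstack([a,b])[:300],np.hstack([c,c*0])[:300]]))
E
```

```text
dish [ 486. -290.   10.]
wg [451. -75.   5.]
orange [575. -29.  10.]
purp [ 560. -159.   10.]
purp2 [ 374. -188.   10.]
lens [507. 198.  52.]
handletip [589. 189. 130.]
post [549. 284. 105.]
beaker [731. 146.  50.]
flask [683. -50.  50.]
bottle [ 643. -444.   80.]
```

View pics/crop0.png

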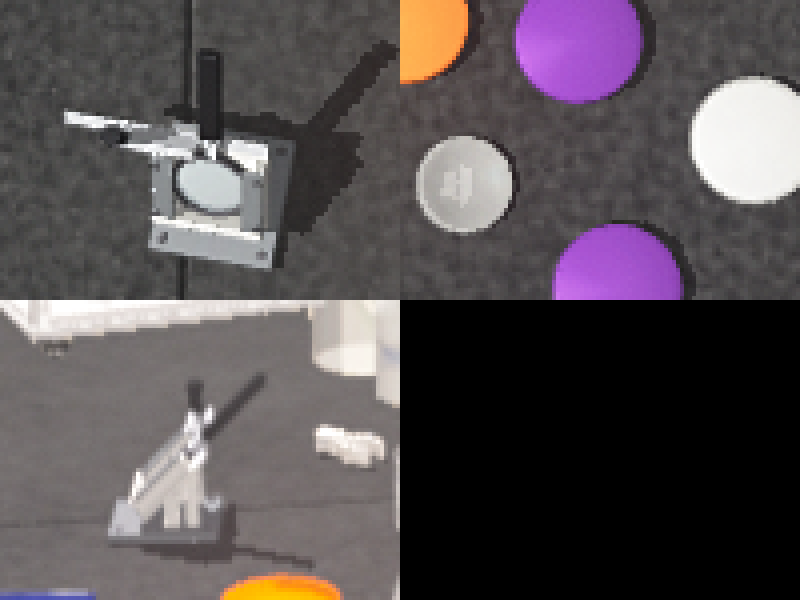

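```bash
cat >> h.py <<'E'
def row(p,rpy,pos0=None,rot0=None):
    s=state(); r0=R.from_euler("xyz",s["tcp_rot"] if rot0 is None else rot0); q=s["eef_pos"] if pos0 is None else np.array(pos0)
    r=R.from_euler("xyz",rpy)
    return np.r_[r0.inv().apply(np.array(p)-q)/10,(r0.inv()*r).as_rotvec(degrees=True)].round(2)
def down(deg): return [np.pi,0,np.radians(deg)]
E
python3 - <<'E'
from h import *
print(row([430,-280,404],down(0)), row([400,190,404],down(82),[430,-280,404],down(0)))
E
```

```text
[-2.519e+01 -3.523e+01  6.000e-02 -3.000e-02  3.000e-02 -7.643e+01] [ -3. -47.  -0.   0.   0. -82.]
```

{"api": "arm_command", "payload": {"steps": [[-25.2,-35.2,0,0,0,-76.4],[-25.2,-35.2,0,0,0,-76.4],[-25.2,-35.2,0,0,0,-76.4],[-25.2,-35.2,0,0,0,-76.4],[-25.2,-35.2,0,0,0,-76.4],[-25.2,-35.2,0,0,0,-76.4],[-25.2,-35.2,0,0,0,-76.4],[-25.2,-35.2,0,0,0,-76.4],[-25.2,-35.2,0,0,0,-76.4],[-25.2,-35.2,0,0,0,-76.4],[-25.2,-35.2,0,0,0,-76.4],[-25.2,-35.2,0,0,0,-76.4]]}}

```text
t: 1.15
eef_pos: [431.4, -277.4, 404.7]
tcp_rot: [-3.141, -0.0, 0.008]
ft_force: [0.3, -0.9, -0.4]
opening: 1.0
```

```bash
python3 - <<'E'
from h import *
import pickle
m=camera_model("wrist"); im=read_camera("wrist")[:,:,::-1]; cv2.imwrite("pics/w1.png",im); pickle.dump(m,open("pics/w1.pkl","wb"))
print(m, state()["eef_pos"],state()["tcp_rot"]); print(proj(m,[[486,-290,16],[451,-75,5]]), row([400,190,404],down(82)))
E
```

```text
{'K': array([[335.97661531,   0.        , 313.63239444],
       [  0.        , 335.97661531, 197.72519623],
       [  0.        ,   0.        ,   1.        ]]), 'xyz': array([ 430.82276769, -208.54168212,  385.08956547]), 'rotation': array([-2.46092921e-01, -4.02330916e-05,  7.32308306e-03])} [ 430.52680065 -278.76543464  404.61965274] [-3.14157221e+00  1.73012142e-04  2.20968056e-03]
[[362.14171231 188.36999364]
 [334.76126834 -24.13283707]] [-2.950e+00 -4.688e+01  6.000e-02 -1.000e-02  1.000e-02 -8.187e+01]
```

View pics/w1.png

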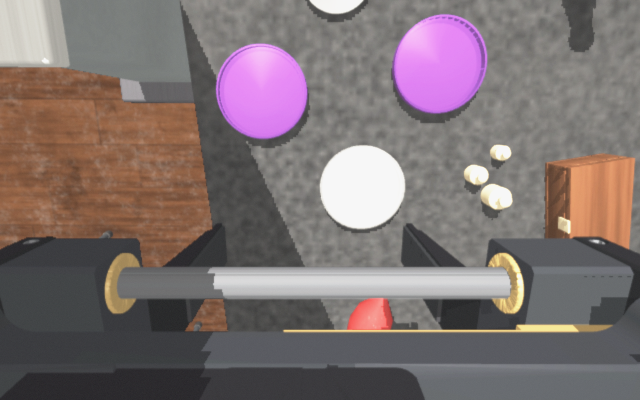

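The candidates, as top-view pixels, are:
- orange dish (321,185)
- purple dishes (364,190) and (374,252)
- watch glass (336,226), only 72 mm across
- pale clear dish (408,214)

The wrist view shows the pale one at (362,187), about 85 px (96 mm) across and colourless, so it is the petri dish. Next I go to the holder.

{"api": "arm_command", "payload": {"steps": [[-3,-46.9,0,0,0,-81.9],[-3,-46.9,0,0,0,-81.9],[-3,-46.9,0,0,0,-81.9],[-3,-46.9,0,0,0,-81.9],[-3,-46.9,0,0,0,-81.9],[-3,-46.9,0,0,0,-81.9],[-3,-46.9,0,0,0,-81.9],[-3,-46.9,0,0,0,-81.9],[-3,-46.9,0,0,0,-81.9],[-3,-46.9,0,0,0,-81.9],[-3,-46.9,0,0,0,-81.9],[-3,-46.9,0,0,0,-81.9]]}}

```text
t: 2.2
eef_pos: [399.6, 191.8, 404.8]
tcp_rot: [3.141, -0.001, 1.435]
ft_force: [0.4, -0.7, 0.6]
opening: 1.002
```

```bash
python3 - <<'E'
from h import *
import pickle
m=camera_model("wrist"); im=read_camera("wrist")[:,:,::-1]; cv2.imwrite("pics/w2.png",im); pickle.dump(m,open("pics/w2.pkl","wb"))
print(state()["eef_pos"],state()["tcp_rot"],state()["t"]); print(proj(m,[[507,198,52],[549,284,105]]))
# dish centre
m1=pickle.load(open("pics/w1.pkl","rb")); g=cv2.imread("pics/w1.png")
k=(g.min(2)>190).astype(np.uint8); n,l,s,c=cv2.connectedComponentsWithStats(k)
i=l[187,362]; print(s[i],c[i],plane(m1,c[i],15))
g=cv2.imread("pics/top0.png");k=(g.min(2)>170).astype(np.uint8); n,l,s,c=cv2.connectedComponentsWithStats(k)
i=l[214,408]; print(s[i],c[i],plane(camera_model("top"),c[i],15))
E
```

```text
[399.83006443 191.59885333 404.64501256] [ 3.14140790e+00 -4.09450335e-04  1.43629906e+00] 2.25
[[331.87755353 277.83633707]
 [429.3912524  332.56575323]]
[ 320  145   85   84 5549] [361.89349432 186.45828077] [ 485.77625407 -288.01879808   15.        ]
[393 200  31  31 777] [408.1042471  214.72586873] [ 485.53213887 -289.78364712   15.        ]
```

View pics/w2.png

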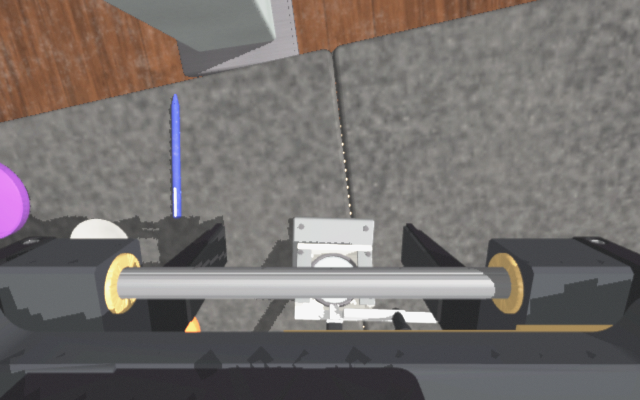

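{"api": "arm_command", "payload": {"steps": [[2,15,0,0,0,0],[2,15,0,0,0,0],[2,15,0,0,0,0],[2,15,0,0,0,0],[2,15,0,0,0,0],[2,15,0,0,0,0]]}}

```text
t: 2.75
eef_pos: [552.4, 185.5, 403.7]
tcp_rot: [-3.14, 0.001, 1.424]
ft_force: [-0.3, -0.2, -0.2]
opening: 1.005
```

```bash
python3 - <<'E'
from h import *
import pickle
m=camera_model("wrist"); im=read_camera("wrist")[:,:,::-1]; cv2.imwrite("pics/w3.png",im); pickle.dump(m,open("pics/w3.pkl","wb"))
print(state()["eef_pos"],state()["tcp_rot"],state()["t"])
cv2.imwrite("pics/w3c.png",cv2.resize(im[40:240,200:440],(720,600),interpolation=cv2.INTER_CUBIC))
E
```

```text
[551.37538134 185.8516122  404.02303754] [-3.14005048e+00  8.27471704e-04  1.42478304e+00] 2.8
```

View pics/w3c.png

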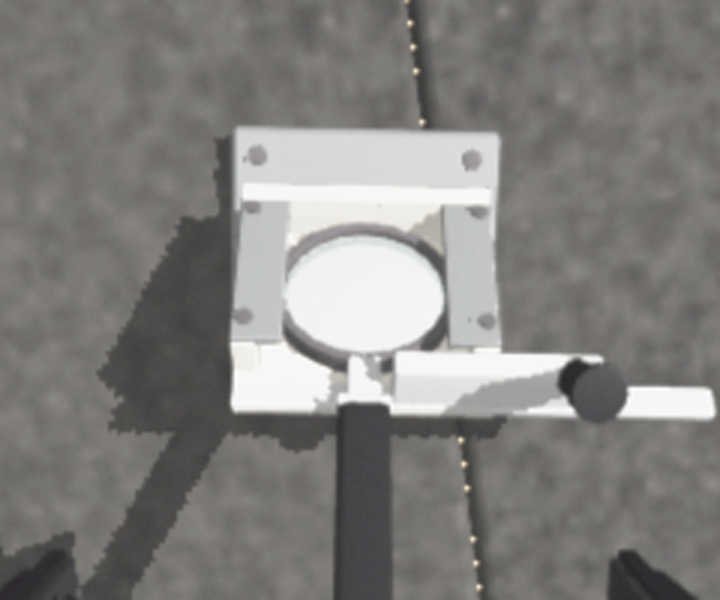

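```bash
python3 - <<'E'
from h import *
import pickle
m=pickle.load(open("pics/w3.pkl","rb")); P=lambda x,y,z:plane(m,(200+x/3,40+y/3),z)
post=P(599,392,117); lens=P(365,294,52); hs=P(364,403,84); a,b=P(237,127,10),P(499,133,10)
print("post",post,"lens",lens,"hs",hs,"edge",a,b,np.linalg.norm(a-b),np.degrees(np.arctan2(b[0]-a[0],b[1]-a[1])))
for s in(-1,1):
  pass
print("handle dir",np.degrees(np.arctan2(hs[1]-lens[1],hs[0]-lens[0])))
# handle line far point: intersect ray with vertical model: find z on slope plane thru lens at 45 deg
d=ray(m,(200+362/3,40+598/3)); n=np.array([-.70,.1,.707]); q=m["xyz"]+d*(n@(lens-m["xyz"]))/(n@d); print("hfar",q,np.linalg.norm(q-lens),np.degrees(np.arctan2(q[1]-lens[1],q[0]-lens[0])))
for yaw in(-8,-6,-7): print(yaw,R.from_euler("z",-yaw,degrees=True).apply(post-lens))
E
```

```text
post [538.83514045 257.70385463 117.        ] lens [508.67284465 200.22391915  52.        ] hs [538.44225059 194.90810938  84.        ] edge [447.58307247 164.3857413   10.        ] [463.18153337 255.48506879  10.        ] 92.42510184532642 9.716234264245806
handle dir -10.124381470542042
hfar [583.40767055 186.92923095 127.87531393] 107.32709909930037 -10.086912491419556
-8 [21.86909755 61.11832494 65.        ]
-6 [23.98877426 60.31787281 65.        ]
-7 [22.93242863 60.72734794 65.        ]
```

```bash
python3 - <<'E'
from h import *
print(row([539,258,330],down(80.2)))
E
```

```text
[ 6.96 -2.26  7.4  -0.09  0.05  1.43]
```

{"api": "arm_command", "payload": {"steps": [[7,-2.3,7.4,-0.1,0,1.4],[7,-2.3,7.4,-0.1,0,1.4],[7,-2.3,7.4,-0.1,0,1.4],[7,-2.3,7.4,-0.1,0,1.4],[7,-2.3,7.4,-0.1,0,1.4],[7,-2.3,7.4,-0.1,0,1.4],[7,-2.3,7.4,-0.1,0,1.4],[7,-2.3,7.4,-0.1,0,1.4]], "jaw": 5}}

```text
t: 3.47
eef_pos: [538.6, 259.2, 332.0]
tcp_rot: [3.138, -0.001, 1.403]
ft_force: [-0.2, -0.2, -0.1]
opening: 0.54
```

```bash
python3 - <<'E'
from h import *
im=read_camera("wrist")[:,:,::-1]
cv2.imwrite("pics/w4.png",im)
print(state()["eef_pos"],state()["tcp_rot"],state()["t"],state()["opening"]); print(row([539,258,282],down(80.2)))
E
```

```text
[538.59811924 259.29644693 331.72626468] [ 3.13846325e+00 -6.28790295e-04  1.40321982e+00] 3.5167 0.5327677802522833
[-0.12  0.05  4.97  0.18 -0.04  0.2 ]
```

View pics/w4.png

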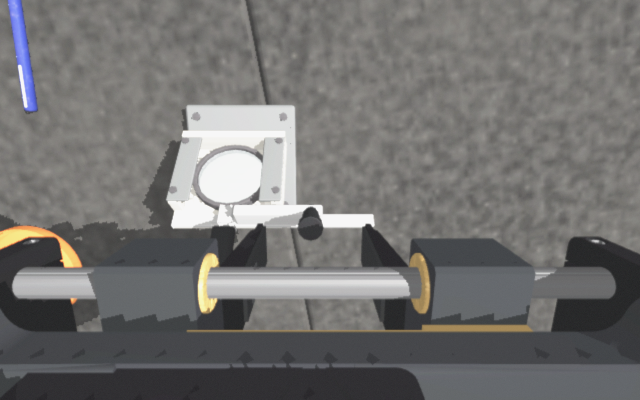

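{"api": "arm_command", "payload": {"steps": [[0,0,2.5,0.2,0,0.2],[-0.1,0,5,0.2,0,0.2],[-0.1,0,5,0.2,0,0.2],[-0.1,0,5,0.2,0,0.2]]}}

```text
t: 3.85
eef_pos: [538.6, 258.6, 281.0]
tcp_rot: [-3.14, -0.0, 1.4]
ft_force: [-0.6, -0.2, 2.6]
opening: 0.525
```

{"api": "arm_command", "payload": {"steps": [[0,0,0,0,0,0],[0,0,0,0,0,0],[0,0,0,0,0,0],[0,0,0,0,0,0],[0,0,0,0,0,0],[0,0,0,0,0,0]], "jaw": 0.6}}

```text
t: 4.35
eef_pos: [538.4, 259.3, 281.0]
tcp_rot: [-3.141, -0.001, 1.401]
ft_force: [0.7, 0.5, 3.7]
opening: 0.162
```

{"api": "arm_command", "payload": {"steps": [[0.3,0,0,0,0,0],[0.7,0,0,0,0,0],[1.1,0,0,0,0,0],[1.5,0,0,0,0,0],[1.9,0,0,0,0,0],[2.3,0,0,0,0,0],[2.7,0,0,0,0,0],[3.0,0,0,0,0,0],[3.2,0,0,0,0,0],[3.2,0,0,0,0,0],[3.2,0,0,0,0,0]]}}

```text
t: 5.27
eef_pos: [543.8, 289.5, 280.8]
tcp_rot: [-3.139, 0.004, 1.401]
ft_force: [-1.1, -16.1, 9.9]
opening: 0.152
```

```bash
python3 - <<'E'
from h import *
import pickle
m=camera_model("wrist"); pickle.dump(m,open("pics/w5.pkl","wb"))
cv2.imwrite("pics/w5.png",read_camera("wrist")[:,:,::-1])
s=state();print(s["eef_pos"],s["tcp_rot"],s["t"],s["opening"],s["ft_force"]); print(row([561,191,340],down(80.2)))
E
```

```text
[543.79226587 289.4391059  280.7676851 ] [-3.13882521  0.00371837  1.40135856] 5.3167 0.1517241335949917 [ -1.23674987 -16.94225002   8.51616197]
[-9.43  3.34 -5.9  -0.16  0.21  0.09]
```

View pics/w5.png

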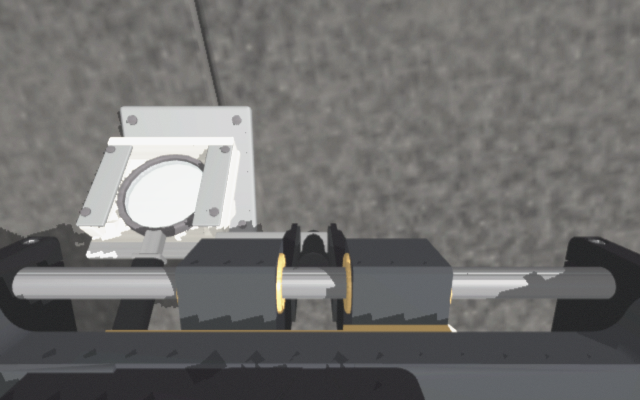

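{"api": "arm_command", "payload": {"steps": [[0,0,0,0,0,0],[0,0,0,0,0,0],[0,0,0,0,0,0],[0,0,-3,0,0,0],[0,0,-5.9,0,0,0],[-3,1.1,-5.9,0,0,0],[-9.4,3.3,-5.9,-0.1,0.2,0],[-9.4,3.3,-5.9,-0.1,0.2,0],[-9.4,3.3,-5.9,-0.1,0.2,0],[-9.4,3.3,-5.9,-0.1,0.2,0]], "jaw": 4.5}}

```text
t: 6.15
eef_pos: [560.7, 191.6, 339.3]
tcp_rot: [-3.141, -0.003, 1.399]
ft_force: [0.8, 0.4, 0.5]
opening: 0.47
```

```bash
python3 - <<'E'
from h import *
m=camera_model("wrist"); im=read_camera("wrist")[:,:,::-1].copy()
print(proj(m,[[539+5.5,258+31.5,117],[508.7,200.2,52],[560.9,191.2,105]]))
for p in proj(m,[[544.5,289.5,117],[508.7,200.2,52]]): cv2.circle(im,tuple(p.astype(int)),2,(0,0,255),-1)
cv2.imwrite("pics/w6.png",im)
s=state();print(s["eef_pos"],s["tcp_rot"],s["t"],s["opening"],s["ft_force"]); print(row([561,191,276],down(80.2)))
E
```

```text
[[464.50604729 173.64033842]
 [311.09328142 134.19312484]
 [311.14365876 219.30895894]]
[560.52594282 192.54033859 339.32049767] [-3.14091381 -0.00340942  1.40004174] 6.2 0.47257181630846345 [0.42754191 0.28824285 0.37996885]
[-0.17  0.08  6.33 -0.04 -0.2   0.02]
```

View pics/w6.png

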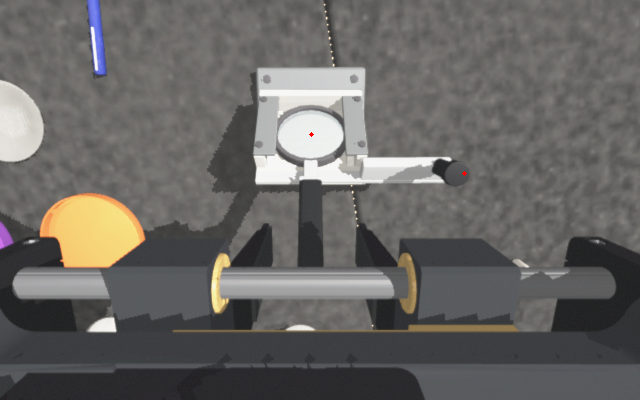

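```bash
python3 - <<'E'
from h import *
m=camera_model("wrist"); g=cv2.imread("pics/w6.png")
cv2.imwrite("pics/w6c.png",cv2.resize(g[130:210,350:490],None,fx=5,fy=5,interpolation=cv2.INTER_CUBIC))
f=R.from_euler("z",9.9,degrees=True)
for u in [(454,173),(456,173),(458,173)]:
    p=plane(m,u,117); print(p,f.apply(p-[508.7,200.2,52]))
E
```

```text
[542.73189191 284.10222851 117.        ] [19.09989945 88.50394035 65.        ]
[542.94196428 285.31063174 117.        ] [19.09908402 89.73046719 65.        ]
[543.15204775 286.51909877 117.        ] [19.09826855 90.9570588  65.        ]
```

View pics/w6c.png

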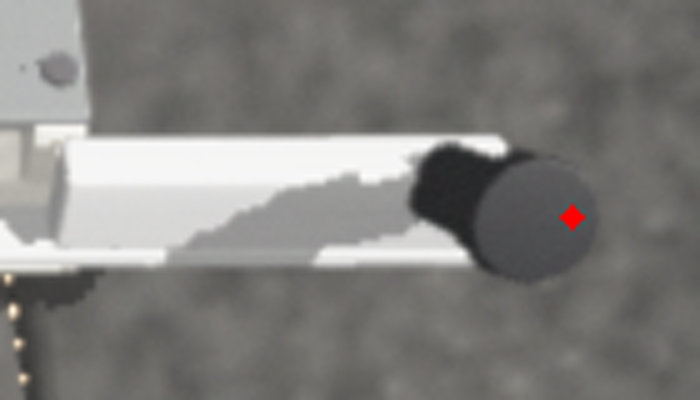

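{"api": "arm_command", "payload": {"steps": [[-0.1,0,3,0,-0.2,0],[-0.2,0.1,6.3,0,-0.2,0],[-0.2,0.1,6.3,0,-0.2,0],[-0.2,0.1,6.3,0,-0.2,0],[-0.2,0.1,6.3,0,-0.2,0]]}}

```text
t: 6.62
eef_pos: [561.4, 191.4, 277.7]
tcp_rot: [3.141, -0.0, 1.402]
ft_force: [0.3, -0.2, 0.3]
opening: 0.471
```

{"api": "arm_command", "payload": {"steps": [[0,0,0,0,0,0],[0,0,0,0,0,0],[0,0,0,0,0,0],[0,0,0,0,0,0],[0,0,0,0,0,0],[0,0,0,0,0,0]], "jaw": 0.6}}

```text
t: 7.12
eef_pos: [561.2, 190.5, 277.0]
tcp_rot: [3.141, -0.0, 1.401]
ft_force: [0.8, 0.3, 3.1]
opening: 0.166
```

```bash
python3 - <<'E'
from h import *
s=state();print(s["eef_pos"],s["tcp_rot"],s["opening"],s["ft_force"],s["joints"])
p=s["eef_pos"]; y=np.radians(-9.9); d=np.array([np.cos(y),np.sin(y),1])*.70711
print(row(p+d*80,down(80.2)))
E
```

```text
[561.24227724 190.45831575 276.9770402 ] [ 3.14102871e+00 -2.11459121e-04  1.40072779e+00] 0.16609456015082888 [0.7532483  0.2826245  3.14432782] [ 2.15738592e-01  5.98800937e-01  1.76342680e+00 -2.32062186e-05
  7.78762848e-01 -1.18497263e+00]
[-0.01  5.66 -5.65  0.03 -0.01  0.06]
```

Gripped: an opening of 15.8 mm matches the 16 mm handle. Next I draw it out along the slope.

{"api": "arm_command", "payload": {"steps": [[0,0.4,-0.4,0,0,0],[0,0.9,-0.9,0,0,0],[0,1.5,-1.5,0,0,0],[0,2.1,-2.1,0,0,0],[0,2.7,-2.7,0,0,0],[0,3.3,-3.3,0,0,0],[0,3.9,-3.9,0,0,0],[0,4.5,-4.5,0,0,0],[0,5.1,-5.1,0,0,0],[0,5.7,-5.7,0,0,0],[0,6.4,-6.4,0,0,0],[0,6.4,-6.4,0,0,0]]}}

```text
t: 8.12
eef_pos: [625.5, 179.4, 342.2]
tcp_rot: [3.139, -0.001, 1.401]
ft_force: [0.5, 0.7, 0.1]
opening: 0.164
```

```bash
python3 - <<'E'
from h import *
cv2.imwrite("pics/w7.png",read_camera("wrist")[:,:,::-1])
s=state();print(s["eef_pos"],s["tcp_rot"],s["opening"],s["ft_force"],s["t"])
print(row(s["eef_pos"]+[-60,0,110],down(80.2)))
E
```

```text
[624.81140218 179.52887149 341.28099177] [ 3.14023876e+00 -4.32724860e-04  1.40061432e+00] 0.16656724842267012 [-0.15707168  0.73291835 -1.39014165] 8.1667
[ -1.01  -5.9  -11.01   0.08  -0.02   0.05]
```

View pics/w7.png

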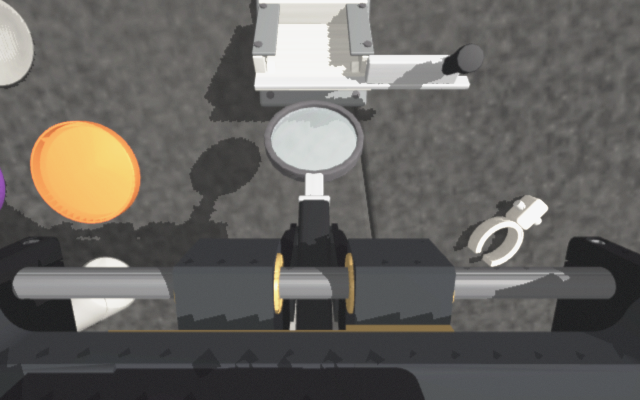

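```bash
cat >> h.py <<'E'
def fin(lens,psi,tilt=45,L=75):
    c,s=np.cos(np.radians(psi)),np.sin(np.radians(psi)); d=np.array([c,s,0]); x=np.array([-s,c,0]); t=np.radians(tilt)
    z=-np.sin(t)*d-np.cos(t)*np.array([0,0,1]); r=R.from_matrix(np.c_[x,np.cross(z,x),z])
    a=np.radians(tilt-45); h=d*np.cos(a)-np.array([0,0,1])*np.sin(a)   # handle direction
    return np.array(lens)+L*h-171.3*z, r.as_euler("xyz")
E
python3 - <<'E'
from h import *
s=state(); A=(s["eef_pos"]+[-30,0,90],down(80.2))
B=fin([486,-289,230],-12,0); C=fin([486,-289,160],-12,45); D=fin([486,-289,105],-12,45)
print(B,C,D)
print(row(*A)); print(row(*B,*A)); print(row(*C,*B)); print(row(*D,*C))
E
```

```text
(array([ 537.87411011, -300.02618248,  454.33300859]), array([-3.14159265,  0.        ,  1.36135682])) (array([ 677.84153755, -329.77717761,  281.12739162]), array([-2.35619449,  0.        ,  1.36135682])) (array([ 677.84153755, -329.77717761,  226.12739162]), array([-2.35619449,  0.        ,  1.36135682]))
[-0.5  -2.94 -9.    0.08 -0.02  0.05]
[-48.22   2.55  -2.31   0.     0.     2.2 ]
[ 0.   14.31 17.32 45.    0.   -0.  ]
[-0.    3.89  3.89  0.    0.    0.  ]
```

{"api": "arm_command", "payload": {"steps": [[0,-1,-3,0,0,0],[0,-2,-6,0,0,0],[0,-2.9,-9,0,0,0],[-48.7,-0.4,-11.3,0,0,2.2],[-48.7,-0.4,-11.3,0,0,2.2],[-48.7,-0.4,-11.3,0,0,2.2],[-48.7,-0.4,-11.3,0,0,2.2],[-48.7,-0.4,-11.3,0,0,2.2],[-48.7,-0.4,-11.3,0,0,2.2],[-48.7,-0.4,-11.3,0,0,2.2],[-48.7,-0.4,-11.3,0,0,2.2],[-48.7,-0.4,-11.3,0,0,2.2]]}}

```text
t: 9.17
eef_pos: [550.5, -189.1, 448.2]
tcp_rot: [-3.141, -0.0, 1.363]
ft_force: [0.9, 0.3, -1.6]
opening: 0.166
```

```bash
python3 - <<'E'
from h import *
s=state();print(s["eef_pos"],s["tcp_rot"],s["opening"],s["ft_force"],s["t"])
B=fin([486,-289,230],-12,0); C=fin([486,-289,160],-12,45); print(row(*B),row(*C))
E
```

```text
[ 550.51849201 -189.09882205  448.21562555] [-3.14115928e+00 -1.02734306e-04  1.36266857e+00] 0.16576464045237663 [ 0.87154177  0.34169949 -1.56082372] 9.1667
[-1.111e+01  1.050e+00 -6.100e-01 -2.000e-02 -1.000e-02  8.000e-02] [-1.114e+01  1.537e+01  1.670e+01  4.498e+01  2.000e-02  7.000e-02]
```

{"api": "arm_command", "payload": {"steps": [[-11.1,1,-0.6,0,0,0],[-11.1,1,-0.6,0,0,0],[-11.1,1,-0.6,0,0,0],[-11.1,15.4,16.7,45,0,0],[-11.1,15.4,16.7,45,0,0],[-11.1,15.4,16.7,45,0,0],[-11.1,15.4,16.7,45,0,0],[-11.1,15.4,16.7,45,0,0],[-11.1,15.4,16.7,45,0,0],[-11.1,15.4,16.7,45,0,0],[-11.1,15.4,16.7,45,0,0],[-11.1,15.4,16.7,45,0,0]]}}

```text
t: 10.17
eef_pos: [679.1, -327.6, 280.7]
tcp_rot: [-2.357, -0.0, 1.363]
ft_force: [0.2, -0.3, -1.0]
opening: 0.165
```

```bash
python3 - <<'E'
from h import *
import pickle
ims={n:(camera_model(n),read_camera(n)[:,:,::-1].copy()) for n in("top","side","wrist")}
pickle.dump(ims,open("pics/s8.pkl","wb"))
s=state();print(s["eef_pos"],s["tcp_rot"],s["opening"],s["ft_force"],s["t"])
r=R.from_euler("xyz",s["tcp_rot"]); g=s["eef_pos"]+r.apply([0,0,171.3]); L=g-75*r.apply([0,.7071,-.7071]); print("grasp",g,"lens nominal",L)
cr=[]
for n,(m,im) in ims.items():
    p=proj(m,[L])[0]; print(n,p,"dish",proj(m,[486,-289,15])); 
    if n!="wrist":
        x,y=int(p[0]),int(p[1]); cr.append(cv2.resize(im[y-37:y+38,x-50:x+50],(400,300),interpolation=2)); print(x-50,y-37)
    else: cr2=im
cv2.imwrite("pics/s8.png",np.hstack([np.vstack(cr),cv2.resize(cr2,(400,250))[:0:1] if 0 else np.vstack([cv2.resize(cr2,(400,250)),np.zeros((350,400,3),np.uint8)])]))
C=fin([486,-289,160],-12,45); print(row(*C))
E
```

```text
[ 678.75939338 -327.79694172  282.70672679] [-2.35915979e+00  5.35996514e-04  1.36240864e+00] 0.16570615537013703 [-0.2104535   0.48320784 -0.22632552] 10.3167
grasp [ 560.59095955 -302.87590116  161.22070708] lens nominal [ 487.21453016 -287.36002982  160.99831235]
top [415.52152924 211.67900834] dish [[407.83937202 214.56807521]]
365 174
side [299.16034956 212.24439832] dish [[300.84201852 262.41156992]]
249 175
wrist [312.64224686 139.82746651] dish [[311.03832543 237.63300698]]
[-0.21  0.08  0.15  0.17  0.06  0.02]
```

View pics/s8.png

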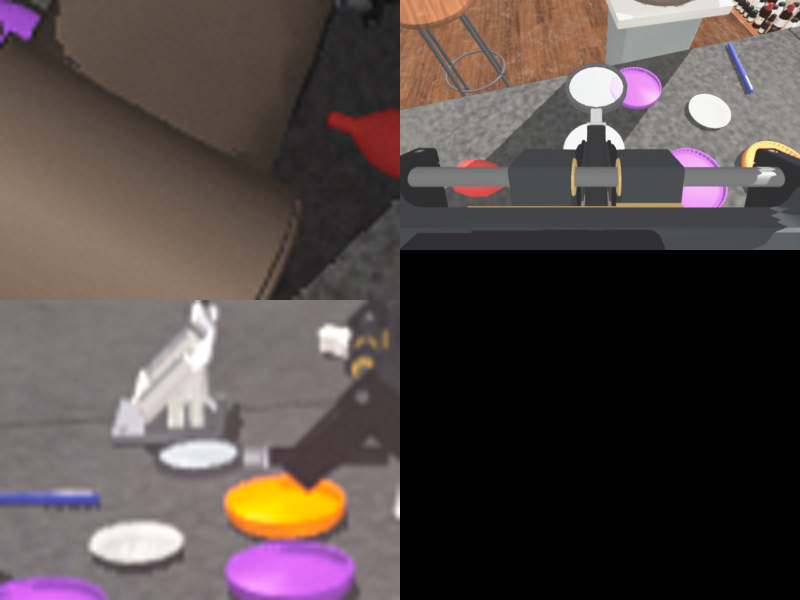

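```bash
python3 - <<'E'
from h import *
print(row(*fin([486,-289,106],-12,45)))
E
```

```text
[-0.21  3.88  3.98  0.17  0.06  0.02]
```

{"api": "arm_command", "payload": {"steps": [[-0.1,1.3,1.3,0.1,0,0],[-0.2,2.6,2.6,0.2,0,0],[-0.2,3.5,3.5,0.2,0,0],[-0.2,3.9,3.9,0.2,0,0],[-0.2,3.9,3.9,0.2,0,0],[-0.2,3.9,3.9,0.2,0,0],[-0.2,3.9,3.9,0.2,0,0],[-0.2,3.9,3.9,0.2,0,0],[-0.2,3.9,3.9,0.2,0,0]]}}

```text
t: 11.07
eef_pos: [678.8, -329.8, 227.0]
tcp_rot: [-2.354, 0.0, 1.363]
ft_force: [0.6, -0.4, -0.9]
opening: 0.165
```

```bash
python3 - <<'E'
from h import *
m,im=camera_model("wrist"),read_camera("wrist")[:,:,::-1]; ms,si=camera_model("side"),read_camera("side")[:,:,::-1]
s=state();print(s["eef_pos"],s["tcp_rot"],s["opening"],s["ft_force"],s["t"],abs(s["qvel"]).max())
r=R.from_euler("xyz",s["tcp_rot"]); L=s["eef_pos"]+r.apply([0,0,171.3])-75*r.apply([0,.7071,-.7071]); print("lens nominal",L)
print(proj(m,[L,[486,-289,15]]),proj(ms,[L,[486,-289,15]]))
cv2.imwrite("pics/f9.png",np.hstack([im[60:260,220:420].repeat(2,0).repeat(2,1),cv2.resize(si[190:290,250:350],(400,400))]))
E
```

```text
[ 678.7023923  -329.7593784   226.66888144] [-2.35334317e+00  2.74447534e-04  1.36255093e+00] 0.16524839401407257 [ 0.28759276 -0.15183905 -1.20323201] 11.1667 0.002977300956013381
lens nominal [ 486.46903048 -289.17259469  106.10120666]
[[312.75454293 140.34015775]
 [313.02737924 211.93261103]] [[299.74723208 231.7548741 ]
 [300.84201852 262.41156992]]
```

```bash
python3 - <<'E'
from h import *
def blob(im,u,v,t=150):
    n,l,s,c=cv2.connectedComponentsWithStats((im.min(2)>t).astype(np.uint8)); i=l[v,u]; return (i,s[i],c[i].round(1))
a=cv2.imread("pics/side0.png"); b=read_camera("side")[:,:,::-1]; w=read_camera("wrist")[:,:,::-1]
print("dish",blob(a,301,267),blob(b,301,267)); print("wg",blob(a,283,236),blob(b,283,236)); print("lens",blob(b,300,232),blob(w,313,140))
d=np.abs(a.astype(int)-b).max(2)
for n,u,v in [("beaker",356,195),("flask",358,218),("bottle",375,280)]: print(n,d[v-10:v+10,u-8:u+8].mean())
s=state(); print(s["t"],s["opening"],s["eef_pos"]); job_done()
E
```

```text
dish (np.int32(41), array([283, 256,  36,  21, 599], dtype=int32), array([300.8, 265.7])) (np.int32(33), array([283, 256,  36,  21, 605], dtype=int32), array([300.9, 265.7]))
wg (np.int32(27), array([271, 230,  24,  11, 194], dtype=int32), array([282.6, 235. ])) (np.int32(20), array([271, 230,  20,  11, 170], dtype=int32), array([280.7, 235.1]))
lens (np.int32(19), array([290, 229,  19,   8, 123], dtype=int32), array([299. , 232.4])) (np.int32(15), array([ 271,  107,   86,   65, 4308], dtype=int32), array([313.5, 138.8]))
beaker 94.134375
flask 114.859375
bottle 8.125
11.2667 0.1633032341236478 [ 678.69702445 -329.74889629  226.41822743]
the job is handed in; nothing more can be done
```

The job is handed in at t = 11.3 s, with the magnifier held level over the petri dish. I gripped the jaw's post and slid it until it met its stop at about 17 N. I then drew the magnifier out by its handle along the slope, carried it over the pale clear dish, tilted it 45° to level the lens, and held it there.

**Checks that agree**
- **Lens position:** computed from the arm pose, the lens centre is at (486, −289, 106) mm. The dish was measured at (486, −289) mm. In the side and wrist pictures the lens lies within 2 px of where that predicts.
- **Grip and motion:** the fingers are at 15.5 mm on the 16 mm handle, and the joints were practically still (0.003 rad/s).
- **Dish:** in the side view it sits at the same pixel as at the start.

**Checks that disagree or were not clean**
- **Jaw opening:** one view put it at about 28 mm, while the stop force and the 31 mm of arm travel suggest fully open. Both are above the 24 mm needed.
- **Watch glass:** its patch in the side view lost 4 px on one edge, its other edges unchanged. I think the lens or gripper hides part of it, but I did not check.
- **Beaker and flask:** the picture differences there are large, most likely because the arm is in front of them. I did not confirm this. No path went near them and no contact force showed on the way. The bottle's patch was nearly unchanged.
- **Final picture:** I had used up the picture limit, so the last pose was checked by numbers only. How level the lens is rests on the arm pose and the view taken 5 cm higher.

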